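# Restock the bottle box: unclamp, find free pockets by touch, fill, close

## Task

Put all the dispenser bottles standing on the bench away in the blue six-pocket box. Swing up its clamp bar, slide the aluminium keeper strip out and lay it flat along the middle of the box's parking ledge; then feel which false floors give way, push those right down and stand one bottle upright on the bottom of each pocket you use. Finish with the clamp bar swung down again, the strip still on the ledge, and the solder reel and tape roll left alone.

Things in the scene. Friction and masses are not known exactly. Their poses are not given: they have to be found in the camera images.
- nest_box: blue storage box, fixed, 245 x 294 mm, 60 mm high. Origin at the bench top under the middle of its six pockets (2 x 3, open upward, walls 13 mm); x points away from the robot at yaw 0, y along a row of three pockets. Three of the six pockets are free, three taken; all look alike. A parking ledge runs along the side nearer the robot.
- keeper: keeper strip, loose aluminium, 58 x 264 x 6 mm, 0.15 kg, lying on the rim along the box's y, over the inner halves of all pockets. Origin at the centre of its underside, length along its y. On its middle a yellow grip rib, 14 mm thick in x, 60 mm long in y, from 6 to 26 mm above the underside. Held by bridge and clamp bar; bar up, it comes out by sliding in box +y.
- bridge (a point): fixed steel bridge over the strip's -y end, on the box at x = 0, y = -133, z = 74 mm (its top; opening 64 mm wide, 8 mm high). It spans y = -144 to -121 mm; the strip's end starts about 17 mm under it, so the strip must slide 20 mm or more in box +y before it can be lifted.
- ledge (a point): centre of the flat parking ledge's top, on the box at x = -123, y = 0, z = 60 mm (level with the rim); 83 mm wide in x, 294 mm long in y; axes as the box's
- clamp_bar (a joint): angle of the steel clamp bar, rad: 0 = down over the strip's +y end (a flange on it stops the strip sliding), up to 1.75 = swung up; stiff hinge along box y (about 0.08 N m), stays where left. Down, the bar runs from bar_hinge 112 mm in box +x, 22 mm wide, 10 mm thick; its free end rises as the angle grows.
- bar_hinge (a point): centre of the clamp bar's hinge, on the box at x = -56, y = 128, z = 72.5 mm; axes as the box's
- bar_tab (a point): middle of the clamp bar's red grip tab, 100 mm from the hinge along the bar and 22 mm off its mid-plane; the tab is 22 mm long along the bar, 10 mm thick along the hinge axis, and stands 30 mm above the bar's top face. Axes turn with the bar: x along the bar, z along the tab
- pocket_0 (a point): centre of a pocket's mouth at rim height, x = -37.5, y = -75 mm in the box. Pocket 62 mm square, closed by a black false floor, its top 4 mm below the rim. In a free pocket a push of about 4 N (more than a bottle's weight) sinks the floor straight down by 34 mm (38 mm below the rim); it stays where left. In a taken pocket it does not give.
- pocket_1 (a point): centre of a pocket's mouth at rim height, x = -37.5, y = 0 mm in the box. Pocket 62 mm square, closed by a black false floor, its top 4 mm below the rim. In a free pocket a push of about 4 N (more than a bottle's weight) sinks the floor straight down by 34 mm (38 mm below the rim); it stays where left. In a taken pocket it does not give.
- pocket_2 (a point): centre of a pocket's mouth at rim height, x = -37.5, y = 75 mm in the box. Pocket 62 mm square, closed by a black false floor, its top 4 mm below the rim. In a free pocket a push of about 4 N (more than a bottle's weight) sinks the floor straight down by 34 mm (38 mm below the rim); it stays where left. In a taken pocket it does not give.
- pocket_3 (a point): centre of a pocket's mouth at rim height, x = 37.5, y = -75 mm in the box. Pocket 62 mm square, closed by a black false floor, its top 4 mm below the rim. In a free pocket a push of about 4 N (more than a bottle's weight) sinks the floor straight down by 34 mm (38 mm below the rim); it stays where left. In a taken pocket it does not give.
- pocket_4 (a point): centre of a pocket's mouth at rim height, x = 37.5, y = 0 mm in the box. Pocket 62 mm square, closed by a black false floor, its top 4 mm below the rim. In a free pocket a push of about 4 N (more than a bottle's weight) sinks the floor straight down by 34 mm (38 mm below the rim); it stays where left. In a taken pocket it does not give.
- pocket_5 (a point): centre of a pocket's mouth at rim height, x = 37.5, y = 75 mm in the box. Pocket 62 mm square, closed by a black false floor, its top 4 mm below the rim. In a free pocket a push of about 4 N (more than a bottle's weight) sinks the floor straight down by 34 mm (38 mm below the rim); it stays where left. In a taken pocket it does not give.
- bottle_0: white dispenser bottle with a blue push cap, closed: straight body 51 mm in diameter up to 100 mm, cap 48 mm in diameter, 117 mm high in all, about 0.2 kg, most of it in its weighted foot; stands upright on the bench; origin at the centre of its underside. May be absent (None).
- bottle_1: white dispenser bottle with a blue push cap, closed: straight body 51 mm in diameter up to 100 mm, cap 48 mm in diameter, 117 mm high in all, about 0.2 kg, most of it in its weighted foot; stands upright on the bench; origin at the centre of its underside. May be absent (None).
- bottle_2: white dispenser bottle with a blue push cap, closed: straight body 51 mm in diameter up to 100 mm, cap 48 mm in diameter, 117 mm high in all, about 0.2 kg, most of it in its weighted foot; stands upright on the bench; origin at the centre of its underside. May be absent (None).
- reel: bystander: reel of solder wire lying flat, 55 x 88 x 37 mm; to be left alone
- roll: bystander: roll of tape, 58 x 44 x 50 mm; to be left alone
Not all that is in view belongs to the job. What is shaped like the bottle_0 but purple is not meant.

How it is judged:
By the outcome, as a careful person would: the job done as asked, in the order asked, and still so for the second after the job is handed in, with the robot touching nothing.
Of bottle_0, bottle_1, bottle_2 only 2 to 3 are there at a start; the rules pass over those that are not, and their reading is None.
At some moment in a run one of bottle_0, bottle_1, bottle_2 may be knocked a few centimetres aside while the robot is not near it.
It also fails if it takes over 210 s, if anything falls off the work surface, if the arm or the gripper's body presses on something with over 40 N, if the wrist force passes 120 N, or if a joint passes its speed limit or range.

## Robot

A 6-joint arm with a two-finger parallel gripper is mounted at the origin on a cart in front of the work surface, level with it; the furniture and walls round the work are solid. World frame = base frame: x ahead of the robot, y to its left, z up, the work surface at z = 0. Lengths are in m, angles in rad, forces in N, time in s.
With the tool pointing down it reaches from about 0.375 to 0.925 m from the base axis. Payload 5.7 kg.
Tool frame: the origin (TCP) lies midway between the tips of the shut fingers; the grasp point (between the pads) lies 19 mm behind it; z points along the fingers, y is the line along which they close (so a half turn about z gives the same grasp; the last joint's range is limited). The gripper opens to 88 mm and grips with 3 to 60 N. Pads are 20 mm wide; open, the fingers measure 115 mm over their backs; the gripper's body (75 mm by 178 mm) begins 61 mm behind the grasp point.
Start: joints at [1.196, 0.359, 1.51, -0, 1.272, -0.115], TCP at [0.154, 0.58, 0.223] pointing down, gripper open.
Joint ranges: [-2.97, 2.97], [-1.01, 2.36], [0.21, 2.38], [-0.96, 4.11], [0.2, 2.71], [-2.98, 2.98]. Speed limits (rad/s): [2.39, 2.39, 3.14, 3.14, 3.14, 3.14].

## Interface

Orientations are given as a rotation vector (axis times angle).
In Python, from plant import arm gives the robot as it stands.
- The arm moves only by the tool move_arm, never from a script. Its argument "targets" is a list that holds one entry, the list of rows, each a list of 5 numbers: the opening, from 0 (shut) to 1 (fully open), then the shift along the tool's x, y, z as a fraction of full scale, then the turn about the tool's z as a fraction of full scale. In form: [[[fingers, tx, ty, tz, twist], ...]]. A call has 1 to 20 rows; each row shifts and turns the commanded pose from where the row before left it, along the tool's axes as they then stand; what a row does not reach is not made up. Full scale, the value 1, is 0.25 m for a shift and pi/4 rad for a turn. A row lasts 1/12 s, in which the tool goes at most 41.7 mm and 7.16 degrees, less where a joint would pass 70% of its speed; a pose out of reach is approached as far as the arm can. A call with a number of a shift or a turn outside -1 to 1 is refused whole. A call with a gripper value outside its range is refused whole. The fingers move at their own pace and stop on an object; "grip_force" is the grip in N (left out, the last holds). Time passes only in rows, so rows that do not move let the fingers close. It gives the time, the measured TCP pose, the force, the opening and the grip force at its end, in the units of the state.
- arm.observe(): the state, without advancing time (a new reading comes with each control period).
- arm.camera(name): name is "scene" or "top" or "wrist"; returns a dict with "pixels" (480x640x3 uint8, red, green, blue), "range_z" (480x640 float32, m along the optical axis (not along the pixel's ray), 0 where there is no reading), "fov_y" (degrees; the focal length in pixels is half the picture's height over the tangent of half this angle, whatever the lens; pixels are square), "cx", "cy" (the principal point, pixels), "R" (3x3) and "t" (3): a world point X has camera coordinates R X + t; the wrist camera has in their place "tool_from_camera" (4x4, takes a point from camera to tool coordinates, whose origin is the TCP and whose axes are the flange's). Camera axes: x right, y down, z forward; pixel columns grow to the right and rows downward; lengths in m; the calibration is good to about 2 mm. A picture is of the moment at which its call begins: read the wrist's pose just before it.
- arm.job_done(): hands the job in; it is judged then, once.
Trained networks look in the newest picture that a camera, given by its name, has taken for a name from the list of things; names that differ only in an ending like _2 or _b are one class to them, and where a whole thing is asked for, a point or a joint stands for the part that bears it (a point fixed in the world has none). Each returns a list of dicts, best first, with "confidence" (0 to 1); they miss things now and then, are a little off and sometimes report something else, mostly with a low value. They report only what shows in the picture. A call takes as long as a camera call. They do not tell look-alikes from the thing itself.
- arm.look_for(name, camera): "point" ([row, column] as shares, 0 to 1, of the picture: columns of its width, rows of its height, amid what is visible of it).
- arm.landmark_of(name, camera): "point" ([row, column] as shares, 0 to 1, of the picture: columns of its width, rows of its height: a listed point, or the origin of a listed thing).
The state is a dict: "clock": time; "qpos": joint angles; "dq": joint speeds; "joint_efforts": joint torques, N m; "ee_pos": TCP position; "eef_rot": TCP orientation; "ft_force": force on the tool from outside, world axes, zero at the start; "moment": the same for the moment, N m; "opening": finger opening in m; "finger_force": force on a finger pad.
Only numpy, scipy, OpenCV 4.12 (cv2) and the standard library are available. Lean on these libraries where they do the work, as an engineer would, in place of code of your own. Each camera call takes 0.05 s, during which the arm holds its last target. There are 200 camera calls.

## Working session

There is one attempt and no reset: what is moved stays moved. The work goes in short steps, Python scripts to look and compute and a tool call to move; the robot and the scene stay as the last step left them, time stands still between calls to the robot, and variables do not carry over. Pictures are saved under pics/ and viewed, at most 14 in all, crops included, and the job is handed in when it is done.

Besides the shell and the picture viewer there is one more tool, called after "Emit:" as a command line: name --argument value ..., lists and objects as JSON in quotes. move_arm: Moves the arm, as the interface text tells. Its arguments: {"type":"object","properties":{"targets":{"type":"array","items":{"type":"array","items":{"type":"array","items":{"type":"number"}}}},"grip_force":{"type":"number"}},"required":["targets"]}

```bash
ls; mkdir -p pics
cat > h.py <<'E'
import numpy as np, cv2
from scipy.spatial.transform import Rotation as Ro
from plant import arm
def K(c):
    f=240/np.tan(np.radians(c['fov_y'])/2); return f,c['cx'],c['cy']
def pose(c,s=None):
    "camera->world R,t"
    if 'R' in c: R=np.array(c['R']);return R.T,-R.T@np.array(c['t'])
    T=np.array(c['tool_from_camera']);Rt=Ro.from_rotvec(s['eef_rot']).as_matrix()
    return Rt@T[:3,:3],Rt@T[:3,3]+np.array(s['ee_pos'])
def cloud(c,s=None):
    f,cx,cy=K(c);R,t=pose(c,s);z=c['range_z'];v,u=np.mgrid[:480,:640]
    P=np.stack([(u-cx)/f*z,(v-cy)/f*z,z],-1)@R.T+t
    P[z==0]=np.nan
    return P
def ray(c,pt,s=None):
    f,cx,cy=K(c);R,t=pose(c,s);return t,R@np.array([(pt[1]*640-cx)/f,(pt[0]*480-cy)/f,1])
def atz(c,pt,z,s=None):
    o,d=ray(c,pt,s);return o+d*(z-o[2])/d[2]
def take(n):
    s=arm.observe();c=arm.camera(n);return c,s
def save(c,n): cv2.imwrite(f'pics/{n}.png',c['pixels'][...,::-1])
E
python3 - <<'E'
from h import *
np.set_printoptions(precision=3,suppress=True)
for n in ['scene','top']:
    c,s=take(n);save(c,n+'0');P=cloud(c)
    print(n,c['fov_y'],pose(c)[1])
    for nm in ['nest_box','keeper','bridge','ledge','bar_hinge','bar_tab','pocket_0','pocket_2','pocket_3','pocket_5','bottle_0','reel','roll']:
        for d in arm.landmark_of(nm,n)[:6 if nm=='bottle_0' else 2]:
            p=d['point'];print(nm,round(d['confidence'],2),np.array(p)*[480,640],P[min(479,int(p[0]*480)),min(639,int(p[1]*640))])
print(arm.observe())
E
```

```text
pics
scene 43.47668582856667 [ 0.072 -1.089  1.357]
nest_box 0.95 [337.584 362.624] [ 0.506 -0.368  0.064]
keeper 0.67 [328.32  363.328] [ 0.518 -0.348  0.071]
keeper 0.46 [340.896 390.912] [ 0.571 -0.398  0.055]
bridge 0.7 [363.6   388.416] [ 0.53  -0.463  0.071]
ledge 0.65 [344.208 320.128] [ 0.402 -0.342  0.056]
bar_hinge 0.71 [343.584 323.52 ] [ 0.41  -0.344  0.058]
bar_tab 0.81 [279.888 353.408] [ 0.552 -0.21   0.091]
bar_tab 0.57 [321.6   372.672] [ 0.549 -0.337  0.068]
pocket_0 0.91 [308.688 337.216] [ 0.487 -0.256  0.053]
pocket_0 0.8 [321.12  374.784] [ 0.559 -0.331  0.055]
pocket_2 0.91 [308.688 337.216] [ 0.487 -0.256  0.053]
pocket_2 0.8 [321.12  374.784] [ 0.559 -0.331  0.055]
pocket_3 0.91 [308.688 337.216] [ 0.487 -0.256  0.053]
pocket_3 0.8 [321.12  374.784] [ 0.559 -0.331  0.055]
pocket_5 0.91 [308.688 337.216] [ 0.487 -0.256  0.053]
pocket_5 0.8 [321.12  374.784] [ 0.559 -0.331  0.055]
bottle_0 0.87 [272.016 287.808] [ 0.414 -0.074  0.029]
bottle_0 0.66 [278.4   315.392] [ 0.476 -0.129  0.037]
bottle_0 0.59 [162.096 276.48 ] [0.545 0.38  0.031]
reel 0.91 [304.608 41
[... 1100 characters left out ...]
0.96 [268.416 408.128] [ 0.479 -0.266  0.053]
bottle_0 0.92 [266.208 344.   ] [ 0.477 -0.103  0.112]
bottle_0 0.92 [239.184 145.088] [0.538 0.387 0.09 ]
bottle_0 0.83 [290.208 321.28 ] [ 0.418 -0.048  0.114]
roll 0.93 [221.616 197.376] [0.592 0.271 0.048]
{'clock': 1.4, 'qpos': array([ 1.196,  0.359,  1.51 ,  0.   ,  1.273, -0.115]), 'dq': array([ 0.   ,  0.   ,  0.001,  0.   , -0.   ,  0.001]), 'joint_efforts': array([  0.001, -51.532, -27.112,   0.067,   0.025,  -0.   ]), 'ee_pos': array([0.154, 0.58 , 0.223]), 'eef_rot': array([-0.407, -3.115,  0.   ]), 'ft_force': array([-1.136,  0.355,  0.467]), 'moment': array([0.048, 0.029, 0.01 ]), 'finger_force': 0.0, 'opening': 0.08791434030492522}
```

View pics/top0.png

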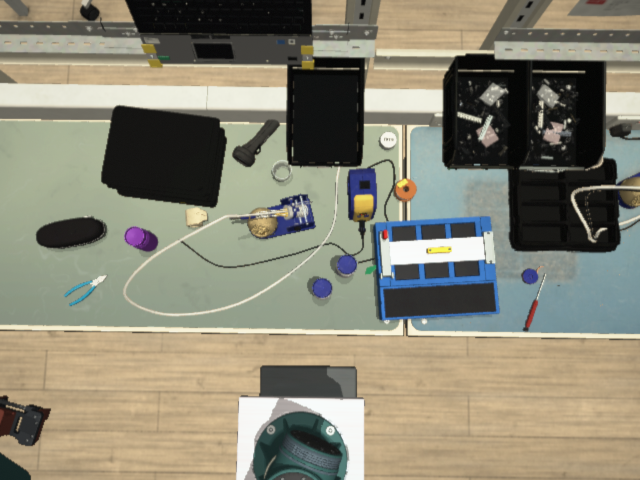

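View pics/scene0.png

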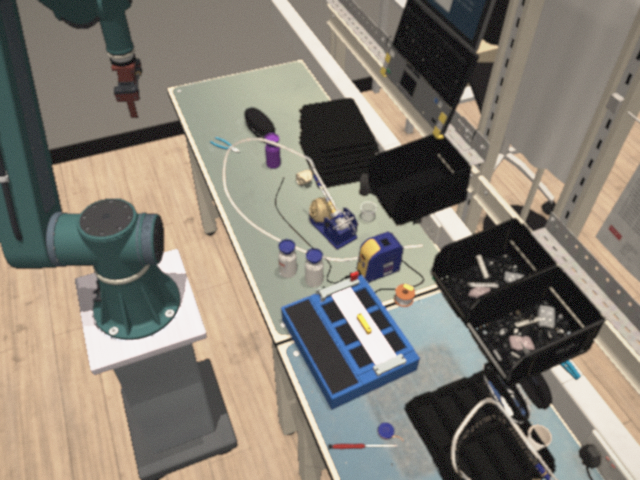

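```bash
cat >> h.py <<'E'
def plan(goal,yaw=None,s=None,show=True):
    "print rows' total in fractions: twist first, then shift. yaw=world angle of tool y (mod pi)"
    s=s or arm.observe();R=Ro.from_rotvec(s['eef_rot']).as_matrix()
    y0=np.arctan2(R[1,1],R[0,1]);tw=0
    if yaw is not None:
        tw=-((yaw-y0+np.pi/2)%np.pi-np.pi/2)  # tool z down: twist + turns world -yaw
    R2=R@Ro.from_rotvec([0,0,tw]).as_matrix()
    d=R2.T@(np.array(goal)-s['ee_pos'])
    print('at',np.round(s['ee_pos'],4),'toolz',np.round(R[:,2],3),'ydeg',round(np.degrees(y0),2),'tw',round(tw/(np.pi/4),3),'(shift)/.25:',np.round(d/.25,4),'n>=',np.linalg.norm(d)/.0417)
E
python3 - <<'E'
from h import *
np.set_printoptions(precision=4,suppress=True)
from scipy.optimize import least_squares
A=[]
for n in ['scene','top']:
    c,s=take(n);P=cloud(c)
    hsv=cv2.cvtColor(c['pixels'],cv2.COLOR_RGB2HSV)
    px=c['pixels'].astype(int)
    blue=(hsv[...,0]>100)&(hsv[...,0]<115)&(hsv[...,1]>150)&(abs(P[...,2]-.06)<.008)&(P[...,1]<-.15)
    q=P[blue][:,:2].astype(np.float32);print(n,len(q),np.median(P[blue][:,2]))
    print(cv2.minAreaRect(q))
    for d in arm.landmark_of('pocket_0',n):
        p=d['point'];print(round(d['confidence'],2),atz(c,p,.06)[:2])
    # bottles blobs, heights
    for d in arm.look_for('bottle_0',n)+arm.landmark_of('bottle_0',n): print(round(d['confidence'],2),np.array(d['point'])*[480,640],atz(c,d['point'],.0))
    if n=='top':
        for (u,v) in [(346,265),(321,288),(530,276)]:
            w=P[v-9:v+10,u-9:u+10].reshape(-1,3);zt=np.nanpercentile(w[:,2],90);t=w[w[:,2]>zt-.008]
            print(u,v,zt,np.nanmin(t,0),np.nanmax(t,0),(np.nanmin(t,0)+np.nanmax(t,0))/2)
E
```

```text
scene 966 0.059465814893220115
((0.49755334854125977, -0.33631181716918945), (0.2792469561100006, 0.29823535680770874), 3.6958541870117188)
0.96 [ 0.48   -0.2727]
0.94 [ 0.5515 -0.3259]
0.82 [ 0.4927 -0.4079]
0.8 [ 0.5673 -0.4085]
0.71 [ 0.5537 -0.2642]
0.66 [ 0.5216 -0.3415]
0.64 [ 0.4853 -0.3336]
0.92 [258.72  288.704] [ 0.4433 -0.0065  0.    ]
0.87 [263.28  314.624] [ 0.5074 -0.0513 -0.    ]
0.68 [152.592 272.128] [0.5602 0.4669 0.    ]
0.49 [349.2   337.024] [ 0.4512 -0.3414 -0.    ]
0.68 [165.024 273.408] [0.5423 0.4035 0.    ]
0.66 [279.696 315.008] [ 0.4853 -0.108  -0.    ]
0.59 [272.496 290.112] [ 0.4287 -0.0566  0.    ]
top 2605 0.05915186968785591
((0.48209118843078613, -0.33544811606407166), (0.24374519288539886, 0.2936478555202484), 4.171622276306152)
0.96 [ 0.4759 -0.2726]
0.92 [ 0.481  -0.4083]
0.91 [ 0.5689 -0.3351]
0.88 [ 0.5529 -0.257 ]
0.81 [ 0.5676 -0.4025]
0.58 [ 0.4895 -0.3443]
0.65 [289.296 321.28 ] [ 0.4251 -0.0487  0.    ]
0.64 [237.888 138.112] [0.5526 0.4346 0.    ]
0.57 [266.304 345.472] [ 0.486  -0.1109  0.    ]
0.23 [252.384 435.776] [ 0.5261 -0.3472  0.    ]
0.93 [239.184 147.2  ] [0.5496 0.4106 0.    ]
0.62 [270.    339.904] [ 0.4761 -0.0965  0.    ]
346 265 0.11387951622746735 [ 0.4593 -0.1296  0.1059] [ 0.5016 -0.0858  0.1218] [ 0.4805 -0.1077  0.1139]
321 288 0.11380442159031098 [ 0.4013 -0.07    0.1058] [ 0.445  -0.0267  0.1214] [ 0.4231 -0.0483  0.1136]
530 276 0.012997778728431908 [ 0.4437 -0.6116  0.0051] [ 0.4907 -0.5658  0.0197] [ 0.4672 -0.5887  0.0124]
```

Run:
```python
from h import *
plan([.45,.3,.42],np.radians(94.2))
plan([.50,-.33,.42],np.radians(94.2))
```

```text
at [0.1541 0.5798 0.2226] toolz [-0. -0. -1.] ydeg 75.11 tw -0.424 (shift)/.25: [-1.0983 -1.203  -0.7895] n>= 10.852447805549112
at [0.1541 0.5798 0.2226] toolz [-0. -0. -1.] ydeg 75.11 tw -0.424 (shift)/.25: [-1.1132 -3.7309 -0.7892] n>= 23.816758882439235
```

Emit:
move_arm --targets '[[[1,0,0,-0.12,-0.1413],[1,0,0,-0.12,-0.1413],[1,0,0,-0.12,-0.1413],[1,-0.1,-0.11,-0.04,0],[1,-0.1,-0.11,-0.04,0],[1,-0.1,-0.11,-0.04,0],[1,-0.1,-0.11,-0.04,0],[1,-0.1,-0.11,-0.04,0],[1,-0.1,-0.11,-0.04,0],[1,-0.1,-0.11,-0.04,0],[1,-0.1,-0.11,-0.04,0],[1,-0.1,-0.11,-0.04,0],[1,-0.1,-0.11,-0.04,0],[1,-0.1,-0.11,-0.03,0]]]'

```text
clock: 2.97
ee_pos: [0.4517, 0.2968, 0.4212]
eef_rot: [-0.115, 3.138, 0.001]
ft_force: [0.8, 0.7, 0.3]
opening: 0.088
finger_force: 0.0
```

Run:
```python
from h import *
plan([.50,-.33,.42],np.radians(94.2))
```

```text
at [0.4517 0.2968 0.4212] toolz [ 0.001  0.001 -1.   ] ydeg 94.19 tw -0.0 (shift)/.25: [-0.0092 -2.5147  0.0038] n>= 15.076234380663514
```

Emit:
move_arm --targets '[[[1,0,-0.157,0,0],[1,0,-0.157,0,0],[1,0,-0.157,0,0],[1,0,-0.157,0,0],[1,0,-0.157,0,0],[1,0,-0.157,0,0],[1,0,-0.157,0,0],[1,0,-0.157,0,0],[1,0,-0.157,0,0],[1,0,-0.157,0,0],[1,0,-0.157,0,0],[1,0,-0.157,0,0],[1,0,-0.157,0,0],[1,0,-0.157,0,0],[1,0,-0.157,0,0],[1,0,-0.157,0,0],[0.3,0,0,0,0],[0.3,0,0,0,0]]]'

```text
clock: 4.47
ee_pos: [0.4961, -0.3299, 0.4192]
eef_rot: [0.11, -3.139, -0.001]
ft_force: [0.1, 0.9, 0.2]
opening: 0.0776
finger_force: 0.0
```

Run:
```python
from h import *
np.set_printoptions(precision=4,suppress=True)
c,s=take('wrist');save(c,'w1');P=cloud(c,s);print(s['ee_pos'],s['opening'],s['ft_force'])
hsv=cv2.cvtColor(c['pixels'],cv2.COLOR_RGB2HSV)
blue=(hsv[...,0]>100)&(hsv[...,0]<115)&(hsv[...,1]>150)&(abs(P[...,2]-.06)<.008)
q=P[blue][:,:2].astype(np.float32);print(len(q),np.median(P[blue][:,2]),cv2.minAreaRect(q))
red=((hsv[...,0]<6)|(hsv[...,0]>174))&(hsv[...,1]>150)&(P[...,2]>.06);w=P[red];print('red',len(w),np.nanmedian(w,0),np.nanmin(w,0),np.nanmax(w,0))
yel=(hsv[...,0]>18)&(hsv[...,0]<35)&(hsv[...,1]>130)&(P[...,2]>.06);w=P[yel];print('yel',len(w),np.nanmedian(w,0),np.nanmin(w,0),np.nanmax(w,0))
w2=w[w[:,2]>np.nanpercentile(w[:,2],50)-.005]; print(cv2.minAreaRect(w2[:,:2].astype(np.float32)))
for nm in ['bar_tab','bar_hinge','bridge','keeper','ledge','pocket_0','nest_box']:
    for d in arm.landmark_of(nm,'wrist')[:6 if nm=='pocket_0' else 1]:
        p=d['point'];print(nm,round(d['confidence'],2),P[min(479,int(p[0]*480)),min(639,int(p[1]*640))],atz(c,p,.06,s)[:2])
```

```text
[ 0.4961 -0.3299  0.4192] 0.07764726753276865 [0.1435 0.9294 0.1665]
11007 0.05906053917330367 ((0.4809601604938507, -0.33609333634376526), (0.7686083912849426, 0.2886114716529846), 84.29324340820312)
red 6519 [ 0.4884 -0.3694  0.4754] [ 0.4063 -0.4882  0.0603] [ 0.8768 -0.0669  0.5036]
yel 6200 [ 0.48   -0.2918  0.5069] [ 0.3668 -0.5188  0.06  ] [0.8614 0.0951 0.5241]
((0.4717364013195038, -0.32414576411247253), (0.016766734421253204, 0.09837869554758072), 4.367798805236816)
bar_tab 0.79 [ 0.5552 -0.2019  0.1063] [ 0.5696 -0.1882]
bar_hinge 0.87 [ 0.4604 -0.2122  0.0772] [ 0.4625 -0.2074]
bridge 0.94 [ 0.5345 -0.4613  0.0714] [ 0.5379 -0.4636]
keeper 0.55 [ 0.5177 -0.3391  0.0687] [ 0.5203 -0.3384]
ledge 0.67 [ 0.4727 -0.1318  0.062 ] [ 0.4736 -0.1307]
nest_box 0.46 [ 0.3971 -0.3383  0.0596] [ 0.3976 -0.3373]
```

View pics/w1.png

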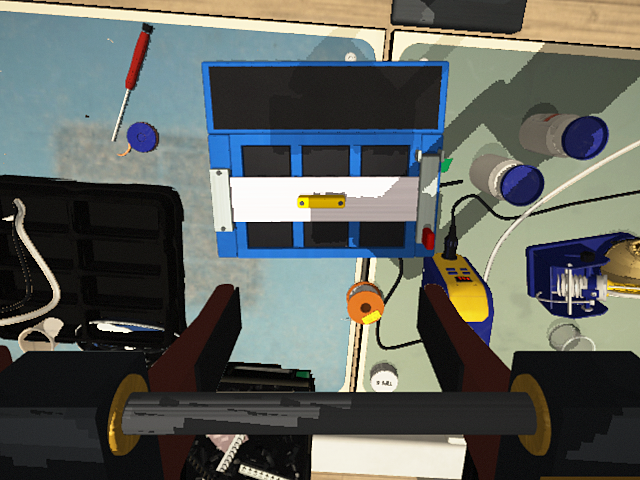

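```bash
cat > m.py <<'E'
from h import *
np.set_printoptions(precision=4,suppress=True)
def measure(c,s):
    P=cloud(c,s);hsv=cv2.cvtColor(c['pixels'],cv2.COLOR_RGB2HSV);H,S,_=cv2.split(hsv)
    reg=(P[...,0]<.64)&(P[...,0]>.33)&(P[...,1]<-.17)&(P[...,1]>-.51)&(P[...,2]<.2)
    b=(H>100)&(H<115)&(S>150)&(abs(P[...,2]-.06)<.006)&reg
    b=cv2.morphologyEx(b.astype(np.uint8),cv2.MORPH_OPEN,np.ones((3,3)))>0
    r=cv2.minAreaRect(P[b][:,:2].astype(np.float32));print('box',r,np.median(P[b][:,2]))
    for nm,m in [('red',((H<6)|(H>174))&(S>150)),('yel',(H>18)&(H<35)&(S>130))]:
        m=m&reg&(P[...,2]>.06)
        if m.sum()<20: continue
        w=P[m];zt=np.percentile(w[:,2],90);t=w[w[:,2]>zt-.006];print(nm,len(t),zt,t.mean(0),cv2.minAreaRect(t[:,:2].astype(np.float32)))
    return P
E
python3 - <<'E'
from m import *
for n in ['wrist','top']: c,s=take(n);measure(c,s if n=='wrist' else None)
E
```

```text
box ((0.4820885956287384, -0.3350711464881897), (0.2460765540599823, 0.29273927211761475), 3.8472492694854736) 0.05922100843250089
red 137 0.10712607758664874 [ 0.5573 -0.2024  0.1061] ((0.5577993988990784, -0.2019014060497284), (0.020684747025370598, 0.009635856375098228), 4.732658863067627)
yel 493 0.0863741884141078 [ 0.5258 -0.3331  0.0853] ((0.5587601065635681, -0.26238054037094116), (0.220961332321167, 0.03639370948076248), 64.86082458496094)
box ((0.4844346046447754, -0.3348802626132965), (0.23969703912734985, 0.2933112382888794), 4.575910568237305) 0.05969374412456996
red 25 0.1086033926603303 [ 0.5582 -0.2015  0.1065] ((0.558235228061676, -0.20124295353889465), (0.018014224246144295, 0.007609178312122822), 1.7215468883514404)
yel 36 0.08951421044619887 [ 0.533  -0.3049  0.0882] ((0.5650319457054138, -0.2485102415084839), (0.19119872152805328, 0.01852545700967312), 60.193511962890625)
```

```bash
cat >> h.py <<'E'
O=np.array([.5240,-.3322]);YAW=np.radians(4.1)
def B(x,y,z):
    "box mm -> world m"
    c,s=np.cos(YAW),np.sin(YAW);return np.array([O[0]+(c*x-s*y)/1e3,O[1]+(s*x+c*y)/1e3,z/1e3])
def inv(p):
    c,s=np.cos(YAW),np.sin(YAW);d=(np.array(p[:2])-O)*1e3;return np.array([c*d[0]+s*d[1],-s*d[0]+c*d[1],p[2]*1e3])
E
python3 - <<'E'
from h import *
plan(B(44,128,130),YAW+np.pi/2)
E
```

```text
at [ 0.4965 -0.3273  0.4205] toolz [ 0. -0. -1.] ydeg 94.25 tw 0.003 (shift)/.25: [-0.284   0.4852  1.162 ] n>= 7.7390662557249845
```

Emit:
move_arm --targets '[[[0.35,-0.0355,0.0607,0.1453,0],[0.35,-0.0355,0.0607,0.1453,0],[0.35,-0.0355,0.0607,0.1453,0],[0.35,-0.0355,0.0607,0.1453,0],[0.35,-0.0355,0.0607,0.1453,0],[0.35,-0.0355,0.0607,0.1453,0],[0.35,-0.0355,0.0607,0.1453,0],[0.35,-0.0355,0.0607,0.1453,0],[0.35,0,0,0,0],[0.35,0,0,0,0],[0.35,0,0,0,0]]]'

```text
clock: 5.88
ee_pos: [0.5592, -0.2027, 0.131]
eef_rot: [-0.116, 3.138, -0.002]
ft_force: [0.1, -0.5, 0.7]
opening: 0.0306
finger_force: 0.0
```

Run:
```python
from m import *
plan(B(44,128,82.5),YAW+np.pi/2)
c,s=take('wrist');save(c,'w2');measure(c,s)
```

```text
at [ 0.5592 -0.2027  0.131 ] toolz [ 0.001 -0.001 -1.   ] ydeg 94.23 tw 0.003 (shift)/.25: [0.0018 0.0056 0.194 ] n>= 1.1636459163172599
box ((0.5167849063873291, -0.2993653416633606), (0.1723053902387619, 0.2281808853149414), 4.085812568664551) 0.05906255046094107
red 811 0.19213183104035989 [ 0.5503 -0.2038  0.1928] ((0.5577499270439148, -0.20209932327270508), (0.023383786901831627, 0.044930920004844666), 7.828963279724121)
yel 2965 0.08578209600102873 [ 0.5233 -0.334   0.0856] ((0.5371777415275574, -0.273797869682312), (0.18850168585777283, 0.02813160978257656), 77.81787109375)
```

Emit:
move_arm --targets '[[[0.35,0,0.004,0.097,0],[0.35,0,0,0.097,0],[0,0,0,0,0],[0,0,0,0,0],[0,0,0,0,0],[0,0,0,0,0],[0,0,0,0,0]]]' --grip_force 12

```text
clock: 6.52
ee_pos: [0.5596, -0.2011, 0.0833]
eef_rot: [-0.114, 3.136, -0.001]
ft_force: [-0.7, 2.6, 6.5]
opening: 0.01
finger_force: 12.0
```

Run:
```python
from h import *
s=arm.observe();print(inv(s['ee_pos']),s['opening'],s['ft_force'])
p=inv(s['ee_pos']);v=np.array([p[0]+56,p[2]+19-72.5]);print(v)
th=np.linspace(0,1.6,17)
q=np.array([[v[0]*np.cos(t)-v[1]*np.sin(t),v[0]*np.sin(t)+v[1]*np.cos(t)] for t in th])
d=np.diff(q,axis=0)/250
print([[0,round(-a,4),0,round(-b,4),0] for a,b in d])
```

```text
[ 44.86620097 128.21192074  83.27587578] 0.010010358755003048 [-0.71085604  2.59083995  6.47957432]
[100.86620097  29.77587578]
[[0, np.float64(0.0139), 0, np.float64(-0.0397), 0], [0, np.float64(0.0178), 0, np.float64(-0.0381), 0], [0, np.float64(0.0215), 0, np.float64(-0.0361), 0], [0, np.float64(0.025), 0, np.float64(-0.0338), 0], [0, np.float64(0.0283), 0, np.float64(-0.0311), 0], [0, np.float64(0.0312), 0, np.float64(-0.0282), 0], [0, np.float64(0.0339), 0, np.float64(-0.0249), 0], [0, np.float64(0.0362), 0, np.float64(-0.0214), 0], [0, np.float64(0.0382), 0, np.float64(-0.0177), 0], [0, np.float64(0.0397), 0, np.float64(-0.0138), 0], [0, np.float64(0.0409), 0, np.float64(-0.0097), 0], [0, np.float64(0.0417), 0, np.float64(-0.0056), 0], [0, np.float64(0.042), 0, np.float64(-0.0014), 0], [0, np.float64(0.042), 0, np.float64(0.0028), 0], [0, np.float64(0.0415), 0, np.float64(0.007), 0], [0, np.float64(0.0406), 0, np.float64(0.0111), 0]]
```

Emit:
move_arm --targets '[[[0,0.014,0,-0.04,0],[0,0.018,0,-0.038,0],[0,0.0215,0,-0.036,0],[0,0.025,0,-0.034,0],[0,0.028,0,-0.031,0],[0,0.031,0,-0.028,0],[0,0.034,0,-0.025,0],[0,0.036,0,-0.0215,0],[0,0,0,0,0]]]'

```text
clock: 7.27
ee_pos: [0.5052, -0.205, 0.146]
eef_rot: [-0.114, 3.139, -0.001]
ft_force: [1.3, 1.5, 6.9]
opening: 0.0096
finger_force: 12.0
```

Run:
```python
from h import *
s=arm.observe();print(inv(s['ee_pos']),s['opening'],s['ft_force'],s['moment'])
```

```text
[ -9.69794042 128.2435425  145.97641659] 0.009556408673268192 [1.30005657 1.46342435 6.8540423 ] [ 0.36190142 -0.11639123  0.05192719]
```

Expected (-8, 146): the bar is following. Continue.

Emit:
move_arm --targets '[[[0,0.038,0,-0.018,0],[0,0.04,0,-0.014,0],[0,0.041,0,-0.01,0],[0,0.042,0,-0.0055,0],[0,0.042,0,-0.0015,0],[0,0.042,0,0.003,0],[0,0.0415,0,0.007,0],[0,0.0405,0,0.011,0],[0,0,0,0,0],[0,0,0,0,0]]]'

```text
clock: 8.1
ee_pos: [0.4219, -0.2109, 0.1513]
eef_rot: [0.115, -3.135, 0.0]
ft_force: [-3.0, -2.6, 7.5]
opening: 0.0098
finger_force: 12.0
```

Run:
```python
from m import *
s=arm.observe();print(inv(s['ee_pos']),s['opening'],s['ft_force'],s['moment'])
c,_=take('scene');P=cloud(c);cv2.imwrite('pics/s3.png',cv2.resize(c['pixels'][230:430,230:460,::-1],None,fx=3,fy=3))
```

```text
[-93.1517 128.311  151.2504] 0.009779406440204398 [-3.0438 -2.5613  7.4539] [-0.1543  0.4515 -0.0092]
```

View pics/s3.png

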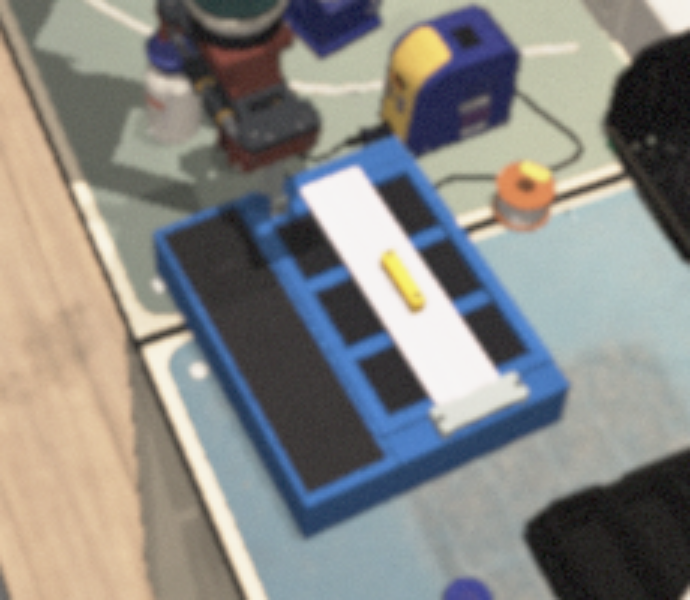

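Emit:
move_arm --targets '[[[0.35,0,0,0,0],[0.35,0,0,0,0],[0.35,0,0,-0.1,0],[0.35,0,0,-0.12,0],[0.35,0,0,-0.12,0],[0.35,0,-0.05,0,0.154],[0.35,0,0,0,0.154],[0.35,0,0,0,0.154],[0.35,0,0,0,0.154],[0.35,0,0,0,0.154],[0.35,0,0,0,0.154],[0.35,0,0,0,0.154],[0.35,0,0,0,0.154],[0.35,0,0,0,0.154],[0.35,0,0,0,0.154],[0.35,0,0,0,0.154],[0.35,0,0,0,0.154],[0.35,0,0,0,0.154]]]'

```text
clock: 9.65
ee_pos: [0.4246, -0.2226, 0.2356]
eef_rot: [-2.146, -2.291, 0.002]
ft_force: [-0.0, 0.5, -0.2]
opening: 0.0308
finger_force: 0.0
```

Run:
```python
from h import *
plan(B(0,0,200),YAW)
```

```text
at [ 0.4246 -0.2226  0.2356] toolz [-0.003  0.001 -1.   ] ydeg 3.76 tw -0.007 (shift)/.25: [-0.4659  0.3657  0.1409] n>= 3.6496109074083587
```

Emit:
move_arm --targets '[[[0.35,-0.0777,0.061,0.0235,-0.007],[0.35,-0.0777,0.061,0.0235,0],[0.35,-0.0777,0.061,0.0235,0],[0.35,-0.0777,0.061,0.0235,0],[0.35,-0.0777,0.061,0.0235,0],[0.35,-0.0777,0.061,0.0235,0],[0.35,0,0,0,0],[0.35,0,0,0,0]]]'

```text
clock: 10.32
ee_pos: [0.5251, -0.3324, 0.1995]
eef_rot: [-2.132, -2.302, 0.001]
ft_force: [-0.5, 0.5, -0.2]
opening: 0.0305
finger_force: 0.0
```

Run:
```python
from m import *
c,s=take('wrist');save(c,'w4');P=cloud(c,s);hsv=cv2.cvtColor(c['pixels'],cv2.COLOR_RGB2HSV);H,S,_=cv2.split(hsv)
d=np.linalg.norm(P[...,:2]-O,axis=-1)
m=(H>18)&(H<35)&(S>130)&(d<.06)&(P[...,2]>.06)&(P[...,2]<.1);w=P[m]
print(len(w),inv(w.mean(0)),[inv([*a,0.08]) for a in [cv2.minAreaRect(w[:,:2].astype(np.float32))[0]]],cv2.minAreaRect(w[:,:2].astype(np.float32)),w[:,2].max())
plan(B(0,0,69),YAW)
c,_=take('top');cv2.imwrite('pics/t4.png',cv2.resize(c['pixels'][200:340,300:520,::-1],None,fx=3,fy=3))
```

```text
1473 [-0.6199 -1.8537 84.1552] [array([-0.355 , -4.3983, 80.    ])] ((0.5239604115486145, -0.33661243319511414), (0.013738440349698067, 0.058651115745306015), 4.0689568519592285) 0.08741099962246929
at [ 0.5247 -0.3317  0.2   ] toolz [-0.003  0.002 -1.   ] ydeg 4.4 tw 0.007 (shift)/.25: [-0.0029 -0.0015  0.524 ] n>= 3.1415754265479396
```

View pics/w4.png

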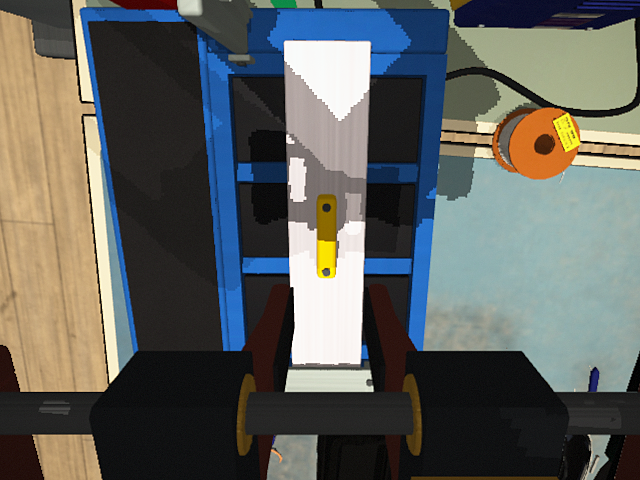

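Emit:
move_arm --targets '[[[0.35,-0.006,-0.0015,0.12,0.007],[0.35,-0.006,0,0.12,0],[0.35,0,0,0.12,0],[0.35,0,0,0.1,0],[0.35,0,0,0.06,0],[0.35,0,0,0,0],[0,0,0,0,0],[0,0,0,0,0],[0,0,0,0,0],[0,0,0,0,0]]]' --grip_force 30

```text
clock: 11.25
ee_pos: [0.5265, -0.3358, 0.073]
eef_rot: [2.139, 2.298, 0.0]
ft_force: [-1.2, 1.4, 4.3]
opening: 0.0137
finger_force: 30.0
```

Emit:
move_arm --targets '[[[0,0.02,0,-0.002,0],[0,0.03,0,0,0],[0,0.03,0,0,0],[0,0.032,0,0,0],[0,0.01,0,0,0],[0,0,0,0,0],[0,0,0,0,0]]]'

```text
clock: 11.83
ee_pos: [0.5248, -0.3046, 0.073]
eef_rot: [2.138, 2.298, 0.001]
ft_force: [0.1, -1.3, 8.3]
opening: 0.0138
finger_force: 30.0
```

Run:
```python
from m import *
s=arm.observe();print(inv(s['ee_pos']),s['opening'],s['ft_force'],s['moment'])
c,_=take('top');P=cloud(c);b=(c['pixels'].min(-1)>185);cv2.imwrite('pics/t5.png',cv2.resize(c['pixels'][200:340,300:520,::-1],None,fx=3,fy=3))
```

```text
[ 2.7899 27.4782 72.9589] 0.013824040434194291 [ 0.1052 -1.2721  8.2682] [-0.2656  0.0209  0.0394]
```

View pics/t5.png

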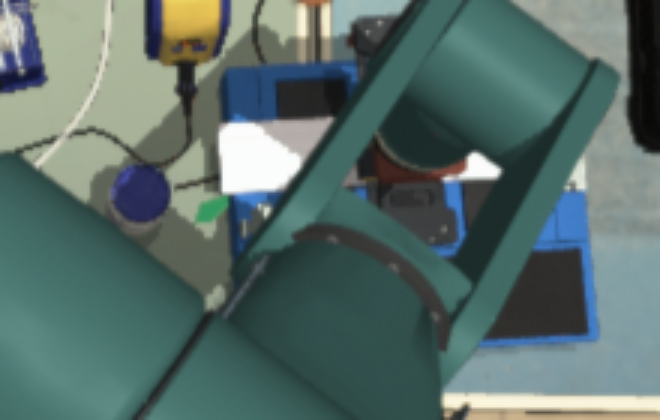

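Emit:
move_arm --targets '[[[0,0,0,-0.06,0],[0,0,0,-0.09,0],[0,0,0,0,0],[0,-0.07,0,0,0],[0,-0.076,0,0,0],[0,-0.076,0,0,0],[0,0,0,0,0],[0,0,-0.06,0,0],[0,0,-0.09,0,0],[0,0,-0.1,0,0],[0,0,-0.1,0,0],[0,0,-0.1,0,0],[0,0,-0.05,0,0],[0,0,0,0,0],[0,0,0,0,0]]]'

```text
clock: 13.13
ee_pos: [0.4029, -0.3691, 0.1088]
eef_rot: [-2.142, -2.298, -0.001]
ft_force: [0.3, 1.1, -1.7]
opening: 0.0134
finger_force: 30.0
```

Run:
```python
from m import *
s=arm.observe();print(inv(s['ee_pos']),s['opening'],s['ft_force'],s['moment'])
c,s=take('wrist');save(c,'w6')
c,s=take('scene');cv2.imwrite('pics/s6.png',cv2.resize(c['pixels'][230:430,230:460,::-1],None,fx=3,fy=3))
plan(B(-121,0,74),YAW)
```

```text
[-123.4429  -28.1712  108.7912] 0.013362862491701497 [ 0.3292  1.1079 -1.7467] [-0.0467  0.0586  0.0138]
at [ 0.4042 -0.3695  0.1092] toolz [ 0.001 -0.001 -1.   ] ydeg 4.1 tw 0.0 (shift)/.25: [0.1148 0.0046 0.1406] n>= 1.088766360589763
```

View pics/s6.png

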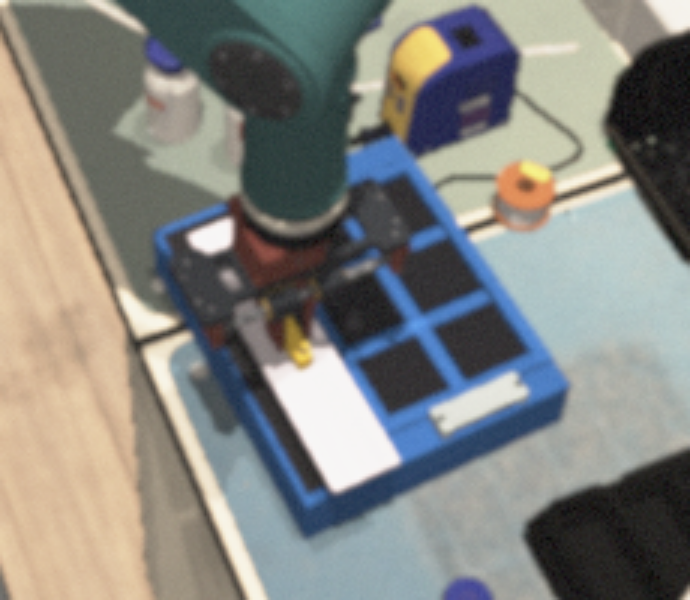

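Emit:
move_arm --targets '[[[0,0,0,0.05,0],[0,0,0,0.05,0],[0,0,0,0.03,0],[0,0,0,0,0],[0,0.03,0,0,0],[0,0.04,0,0,0],[0,0.042,0.002,0,0],[0,0,0,0,0],[0,0,0,0.006,0],[0,0,0,0.006,0],[0,0,0,0,0],[0.4,0,0,0,0],[0.4,0,0,0,0],[0.4,0,0,0,0],[0.4,0,0,-0.05,0],[0.4,0,0,-0.1,0],[0.4,0,0,-0.12,0],[0.4,0,0,-0.12,0]]]'

```text
clock: 14.73
ee_pos: [0.4009, -0.3409, 0.1719]
eef_rot: [-2.14, -2.298, -0.0]
ft_force: [0.2, -0.5, 0.8]
opening: 0.035
finger_force: 0.0
```

Run:
```python
from m import *
s=arm.observe();print(inv(s['ee_pos']),s['opening'],s['ft_force'])
c,s=take('wrist');save(c,'w7');P=cloud(c,s);H,S,V=cv2.split(cv2.cvtColor(c['pixels'],cv2.COLOR_RGB2HSV))
ok=(abs(P[...,2]-.066)<.004)&(P[...,0]<.5)&(P[...,0]>.3)&(S<60)&(V>70)
w=P[ok];r=cv2.minAreaRect(w[:,:2].astype(np.float32));print('strip',r,inv([*r[0],np.median(w[:,2])]))
c,_=take('scene');P=cloud(c);H,S,V=cv2.split(cv2.cvtColor(c['pixels'],cv2.COLOR_RGB2HSV))
ok=(abs(P[...,2]-.066)<.006)&(P[...,0]<.47)&(P[...,0]>.3)&(S<60)&(V>70)&(P[...,1]<-.17)&(P[...,1]>-.5)
w=P[ok];r=cv2.minAreaRect(w[:,:2].astype(np.float32));print('strip',r,inv([*r[0],np.median(w[:,2])]))
```

```text
[-123.3677    0.0902  171.9052] 0.035012415400686905 [ 0.2379 -0.5062  0.7589]
strip ((0.401789128780365, -0.33957257866859436), (0.058042727410793304, 0.25554171204566956), 3.967827558517456) [-122.4252    1.3841   65.1612]
strip ((0.4022098481655121, -0.34302055835723877), (0.27941107749938965, 0.1070188507437706), 83.8713607788086) [-122.2521   -2.0852   65.6299]
```

View pics/w7.png

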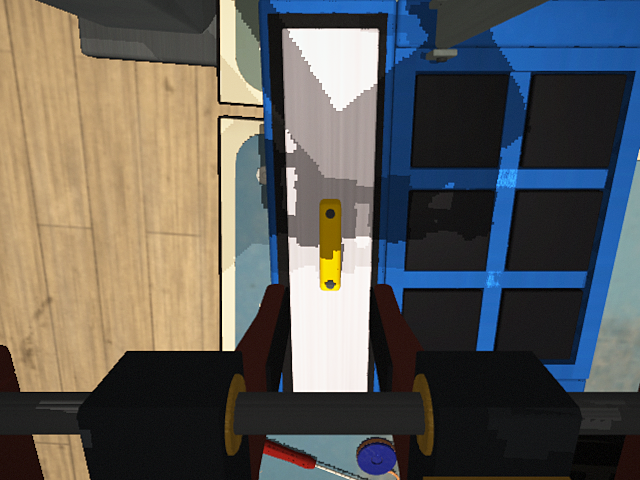

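Emit:
move_arm --targets '[[[0,-0.05,0.107,0,0],[0,-0.05,0.107,0,0],[0,-0.05,0.107,0,0],[0,-0.05,0.107,0,0],[0,-0.05,0.107,0,0],[0,-0.05,0.109,0,0],[0,0,0,0.12,0],[0,0,0,0.12,0],[0,0,0,0.12,0],[0,0,0,0.06,0],[0,0,0,0.02,0],[0,0,0,0.012,0],[0,0,0,0.012,0],[0,0,0,0.012,0],[0,0,0,0.012,0],[0,0,0,0,0]]]'

```text
clock: 16.17
ee_pos: [0.5678, -0.4049, 0.05]
eef_rot: [2.139, 2.298, -0.0]
ft_force: [-0.4, -0.7, 0.4]
opening: 0.0007
finger_force: 0.1
```

Emit:
move_arm --targets '[[[0,0,0,0.016,0],[0,0,0,0.016,0],[0,0,0,0.016,0]]]'

```text
clock: 16.42
ee_pos: [0.5681, -0.4052, 0.0376]
eef_rot: [2.139, 2.298, -0.0]
ft_force: [-0.2, 0.8, 4.5]
opening: 0.0007
finger_force: 2.1
```

Emit:
move_arm --targets '[[[0,0,0,0.016,0],[0,0,0,0.016,0],[0,0,0,0.016,0],[0,0,0,0.016,0],[0,0,0,0.006,0],[0,0,0,0.006,0],[0,0,0,0,0]]]'

```text
clock: 17.0
ee_pos: [0.5683, -0.4053, 0.0221]
eef_rot: [2.138, 2.298, -0.0]
ft_force: [-6.4, 4.3, 28.5]
opening: 0.0005
finger_force: 14.7
```

Emit:
move_arm --targets '[[[0,0,0,-0.09,0],[0,0,0,-0.12,0],[0,0.075,-0.075,0,0],[0,0.075,-0.075,0,0],[0,0.075,-0.075,0,0],[0,0.075,-0.075,0,0],[0,0,0,0.025,0],[0,0,0,0.016,0],[0,0,0,0.016,0],[0,0,0,0.012,0],[0,0,0,0.012,0]]]'

```text
clock: 17.92
ee_pos: [0.4876, -0.3355, 0.0558]
eef_rot: [-2.14, -2.299, 0.001]
ft_force: [-21.0, 16.9, 91.3]
opening: 0.001
finger_force: 45.6
```

Run:
```python
from h import *
s=arm.observe();print(inv(s['ee_pos']),s['opening'],s['ft_force'])
```

```text
[-36.55722399  -0.64482174  55.84576041] 0.0009604141721979148 [-20.9596591   16.89078135  91.33976351]
```

Emit:
move_arm --targets '[[[0,0,0,-0.03,0],[0,0,0,-0.03,0],[0,0,0,0,0]]]'

```text
clock: 18.17
ee_pos: [0.4891, -0.3368, 0.0666]
eef_rot: [2.138, 2.297, 0.0]
ft_force: [0.1, 0.7, -0.7]
opening: 0.0004
finger_force: 0.0
```

Emit:
move_arm --targets '[[[0,0.075,0.075,0,0],[0,0.075,0.075,0,0],[0,0.075,0.075,0,0],[0,0.075,0.075,0,0],[0,0,0,0.025,0],[0,0,0,0.012,0],[0,0,0,0.006,0],[0,0,0,0.006,0]]]'

```text
clock: 18.83
ee_pos: [0.5568, -0.2555, 0.0528]
eef_rot: [2.142, 2.298, 0.001]
ft_force: [1.5, 2.1, 3.2]
opening: 0.0004
finger_force: 1.9
```

Emit:
move_arm --targets '[[[0,0,0,0.012,0],[0,0,0,0.016,0],[0,0,0,0.016,0]]]'

```text
clock: 19.08
ee_pos: [0.5567, -0.2557, 0.0422]
eef_rot: [2.141, 2.298, 0.0]
ft_force: [2.0, 0.8, 4.0]
opening: 0.0007
finger_force: 2.1
```

Emit:
move_arm --targets '[[[0,0,0,0.016,0],[0,0,0,0.016,0],[0,0,0,0.016,0],[0,0,0,0.016,0],[0,0,0,0.012,0],[0,0,0,0.008,0],[0,0,0,0,0]]]'

```text
clock: 19.67
ee_pos: [0.5568, -0.2556, 0.0222]
eef_rot: [2.14, 2.299, -0.001]
ft_force: [-2.3, -0.5, 14.3]
opening: 0.0005
finger_force: 6.7
```

Emit:
move_arm --targets '[[[0,0,0,-0.09,0],[0,0,0,-0.1,0],[0,-0.1,0,0,0],[0,-0.1,0,0,0],[0,-0.1,0,0,0],[0,0,0,0.025,0],[0,0,0,0.01,0],[0,0,0,0.006,0],[0,0,0,0.004,0]]]'

```text
clock: 20.42
ee_pos: [0.5604, -0.328, 0.0564]
eef_rot: [-2.137, -2.297, 0.001]
ft_force: [-2.8, 0.0, 6.0]
opening: 0.0007
finger_force: 3.0
```

Emit:
move_arm --targets '[[[0,0,0,0.006,0],[0,0,0,0,0]]]'

```text
clock: 20.58
ee_pos: [0.5604, -0.328, 0.0564]
eef_rot: [-2.137, -2.299, 0.002]
ft_force: [-4.3, 1.0, 8.2]
opening: 0.0008
finger_force: 4.0
```

Emit:
move_arm --targets '[[[0,0,0,0.006,0],[0,0,0,0,0]]]'

```text
clock: 20.75
ee_pos: [0.5605, -0.3281, 0.0563]
eef_rot: [-2.137, -2.299, 0.002]
ft_force: [-8.0, 2.4, 17.9]
opening: 0.0005
finger_force: 9.0
```

Pocket 4 is taken. Next pocket 0 (-37.5, -75).

Emit:
move_arm --targets '[[[0,0,0,-0.05,0],[0,-0.1,-0.1,0,0],[0,-0.1,-0.1,0,0],[0,-0.1,-0.1,0,0],[0,0,0,0.025,0],[0,0,0,0.012,0],[0,0,0,0.008,0],[0,0,0,0.008,0],[0,0,0,0,0]]]'

```text
clock: 21.5
ee_pos: [0.4922, -0.4095, 0.0563]
eef_rot: [-2.137, -2.302, 0.004]
ft_force: [-11.1, 0.2, 21.1]
opening: 0.0003
finger_force: 10.5
```

Emit:
move_arm --targets '[[[0,0,0,-0.06,0],[0,0.097,0,0,0],[0,0.097,0,0,0],[0,0.097,0,0,0],[0,0.097,0,0,0],[0,0.097,0,0,0],[0,0.097,0,0,0],[0,0,0,0.03,0],[0,0,0,0.016,0],[0,0,0,0.012,0],[0,0,0,0.012,0]]]'

```text
clock: 22.42
ee_pos: [0.4826, -0.2644, 0.0509]
eef_rot: [-2.14, -2.299, -0.001]
ft_force: [0.0, 4.7, 4.3]
opening: 0.0006
finger_force: 2.0
```

Gives way as expected.

Emit:
move_arm --targets '[[[0,0,0,0.016,0],[0,0,0,0.016,0],[0,0,0,0.016,0],[0,0,0,0.016,0],[0,0,0,0.016,0],[0,0,0,0.016,0],[0,0,0,0.016,0],[0,0,0,0.008,0],[0,0,0,0,0]]]'

```text
clock: 23.17
ee_pos: [0.4826, -0.2653, 0.0222]
eef_rot: [2.14, 2.299, -0.0]
ft_force: [-0.3, 3.2, 14.2]
opening: 0.0006
finger_force: 7.3
```

Emit:
move_arm --targets '[[[0,0,0,-0.1,0],[0,0,0,-0.14,0],[0,0,0,-0.14,0],[0,0,0,-0.14,0],[0,0,0,-0.14,0],[0,0,0,-0.14,0],[0,0,0,-0.14,0],[0,0,0,-0.14,0],[1,0,-0.14,0,0],[1,0,-0.14,0,0],[1,0,0,0,0],[1,0,0,0,0]]]'

```text
clock: 24.17
ee_pos: [0.4107, -0.27, 0.2909]
eef_rot: [-2.143, -2.297, 0.002]
ft_force: [0.6, 0.6, 0.7]
opening: 0.0235
finger_force: 0.0
```

```bash
cat > b.py <<'E'
from m import *
def caps(n,lo=.1,hi=.13):
    c,s=take(n);P=cloud(c,s);H,S,V=cv2.split(cv2.cvtColor(c['pixels'],cv2.COLOR_RGB2HSV))
    m=(H>108)&(H<130)&(S>100)&(P[...,2]>lo)&(P[...,2]<hi)&(P[...,1]<.2)
    k,l,st,ce=cv2.connectedComponentsWithStats(m.astype(np.uint8))
    for i in range(1,k):
        if st[i,4]<40: continue
        w=P[l==i];t=w[w[:,2]>np.percentile(w[:,2],80)-.004];(x,y),r=cv2.minEnclosingCircle(t[:,:2].astype(np.float32))
        print(n,ce[i],st[i,4],'circ',round(x,4),round(y,4),'r',round(r,4),'z',np.percentile(t[:,2],95),'mean',t.mean(0),'box',inv([x,y,.1]))
    return c,s
E
python3 - <<'E'
from b import *
caps('top');caps('scene');c,s=caps('wrist');save(c,'w8');print(s['ee_pos'])
E
```

```text
top [361.4192 183.9436] 656 circ 0.672 -0.1444 r 0.0473 z 0.12928284562935372 mean [ 0.6771 -0.1437  0.126 ] box [161.0192 176.7102 100.    ]
top [346.694  263.9813] 268 circ 0.4816 -0.1088 r 0.0232 z 0.11520358895917751 mean [ 0.482  -0.1102  0.111 ] box [-26.2749 225.8721 100.    ]
top [321.5328 287.4416] 274 circ 0.4242 -0.0497 r 0.023 z 0.11529842596762671 mean [ 0.4246 -0.0487  0.1106] box [-79.3659 288.9443 100.    ]
scene [386.2857 247.4643] 392 circ 0.6705 -0.1527 r 0.0415 z 0.12945138398836142 mean [ 0.6781 -0.1545  0.126 ] box [158.9322 168.5764 100.    ]
scene [314.1625 256.0375] 80 circ 0.4813 -0.1122 r 0.0236 z 0.11567153462816901 mean [ 0.4798 -0.1125  0.1111] box [-26.8724 222.4818 100.    ]
wrist [435.025   16.3972] 2082 circ 0.4809 -0.1089 r 0.0239 z 0.11609845132790014 mean [ 0.4824 -0.1154  0.1096] box [-26.9881 225.7695 100.    ]
wrist [619.247   36.0863] 417 circ 0.6265 -0.12 r 0.0056 z 0.12119151058588362 mean [ 0.6272 -0.1193  0.1177] box [117.4583 204.3481 100.    ]
wrist [612.4813 113.662 ] 642 circ 0.6385 -0.1749 r 0.0093 z 0.126095698031031 mean [ 0.6384 -0.1749  0.1229] box [125.4771 148.6658 100.    ]
[ 0.4127 -0.2702  0.2909]
```

View pics/w8.png

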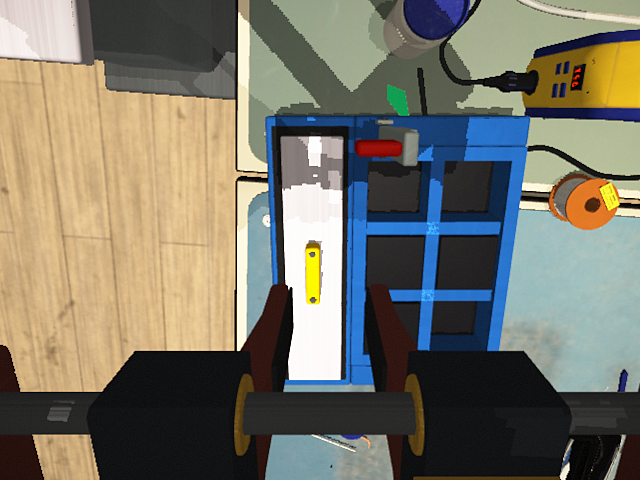

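Run:
```python
from h import *
plan([.4812,-.1090,.2],YAW)
```

```text
at [ 0.413  -0.2701  0.2908] toolz [ 0. -0. -1.] ydeg 4.09 tw -0.0 (shift)/.25: [0.6235 0.3181 0.3632] n>= 4.727838347762059
```

Emit:
move_arm --targets '[[[1,0.104,0.053,0,0],[1,0.104,0.053,0,0],[1,0.104,0.053,0,0],[1,0.104,0.053,0,0],[1,0.104,0.053,0,0],[1,0.1035,0.053,0,0],[1,0,0,0.12,0],[1,0,0,0.12,0],[1,0,0,0.12,0],[1,0,0,0,0],[1,0,0,0,0]]]'

```text
clock: 25.23
ee_pos: [0.48, -0.1079, 0.1999]
eef_rot: [-2.137, -2.298, 0.003]
ft_force: [-0.6, -0.1, 0.8]
opening: 0.0878
finger_force: 0.0
```

Run:
```python
from b import *
c,s=caps('top');c,s=caps('wrist')
plan([.4812,-.1090,.061],YAW);print(s['opening'])
```

```text
top [361.9128 183.355 ] 631 circ 0.6689 -0.1448 r 0.048 z 0.12902193413569518 mean [ 0.6764 -0.1439  0.1259] box [157.9373 176.5502 100.    ]
top [321.631  287.2804] 271 circ 0.4252 -0.0495 r 0.0228 z 0.11525476329170314 mean [ 0.4248 -0.0499  0.1105] box [-78.3527 289.0017 100.    ]
wrist [237.8966 141.7551] 5173 circ 0.4235 -0.0483 r 0.0239 z 0.11598849692868399 mean [ 0.4224 -0.0482  0.1097] box [-79.9519 290.3719 100.    ]
wrist [327.587  242.5656] 4206 circ 0.4807 -0.1073 r 0.024 z 0.11602787295714442 mean [ 0.4809 -0.1082  0.1098] box [-27.1287 227.4679 100.    ]
wrist [594.3585 291.2572] 4973 circ 0.6614 -0.141 r 0.0388 z 0.12645272985318898 mean [ 0.6616 -0.132   0.1251] box [150.725  180.8905 100.    ]
wrist [522.8566 346.2   ] 265 circ 0.6278 -0.174 r 0.0054 z 0.11858397769798201 mean [ 0.6273 -0.1746  0.1151] box [114.8538 150.4214 100.    ]
at [ 0.4819 -0.109   0.2024] toolz [ 0.001 -0.001 -1.   ] ydeg 4.11 tw 0.0 (shift)/.25: [ 0.0005 -0.0038  0.5654] n>= 3.3900554558722895
0.08769274745227966
```

Emit:
move_arm --targets '[[[1,0.002,-0.003,0.12,0],[1,0,0,0.12,0],[1,0,0,0.12,0],[1,0,0,0.12,0],[1,0,0,0.08,0],[1,0,0,0,0],[0,0,0,0,0],[0,0,0,0,0],[0,0,0,0,0],[0,0,0,0,0],[0,0,0,0,0],[0,0,0,0,0]]]' --grip_force 20

```text
clock: 26.33
ee_pos: [0.4803, -0.1084, 0.062]
eef_rot: [2.14, 2.298, 0.001]
ft_force: [-0.9, -0.1, 0.1]
opening: 0.0512
finger_force: 0.0
```

Emit:
move_arm --targets '[[[0,0,0,0,0],[0,0,0,0,0],[0,0,0,0,0],[0,0,0,-0.04,0],[0,0,0,-0.08,0],[0,0,0,-0.1,0],[0,0,0,-0.1,0],[0,0,0,-0.1,0],[0,0,0,-0.1,0],[0,0,0,0,0]]]'

```text
clock: 27.17
ee_pos: [0.4823, -0.1091, 0.196]
eef_rot: [2.135, 2.294, 0.005]
ft_force: [1.0, -0.6, -2.1]
opening: 0.0507
finger_force: 20.0
```

Run:
```python
from h import *
s=arm.observe();print(s['ft_force'],s['opening'],s['finger_force'],inv(s['ee_pos']))
plan(B(37.5,-75,190),YAW)
```

```text
[ 0.97749229 -0.64953071 -2.10510964] 0.05066503178870774 19.999627768993378 [-25.60114498 225.54355274 196.01933837]
at [ 0.4823 -0.1091  0.196 ] toolz [ 0.007 -0.003 -1.   ] ydeg 4.11 tw 0.0 (shift)/.25: [-1.2021  0.2522  0.0299] n>= 7.365835926290658
```

Held (about 0.2 kg). Go box +x first, then along −y to above pocket 3.

Emit:
move_arm --targets '[[[0,0,0.08,0,0],[0,0,0.09,0,0],[0,0,0.082,0,0],[0,-0.07,0,0,0],[0,-0.12,0,0,0],[0,-0.12,0,0,0],[0,-0.12,0,0,0],[0,-0.12,0,0,0],[0,-0.12,0,0,0],[0,-0.12,0,0,0],[0,-0.12,0,0,0],[0,-0.12,0,0,0],[0,-0.12,0,0,0],[0,-0.05,0,0,0],[0,0,0,0.06,0],[0,0,0,0.06,0],[0,0,0,0,0],[0,0,0,0,0]]]'

```text
clock: 28.67
ee_pos: [0.5628, -0.4014, 0.1595]
eef_rot: [-2.137, -2.296, 0.0]
ft_force: [0.1, -0.1, -0.9]
opening: 0.051
finger_force: 20.0
```

Run:
```python
from h import *
s=arm.observe();print(s['ft_force'],s['opening'],s['finger_force'],inv(s['ee_pos']))
plan(B(37.5,-75,85),YAW)
c,s=take('wrist');save(c,'w9')
```

```text
[ 0.14440769 -0.08229872 -0.94227469] 0.05099009500355564 19.99966710805893 [ 33.75846515 -71.79700598 159.48765239]
at [ 0.5628 -0.4014  0.1595] toolz [-0.003  0.003 -1.   ] ydeg 4.11 tw 0.0 (shift)/.25: [-0.0138  0.0159  0.2979] n>= 1.7901752723201814
```

View pics/w9.png

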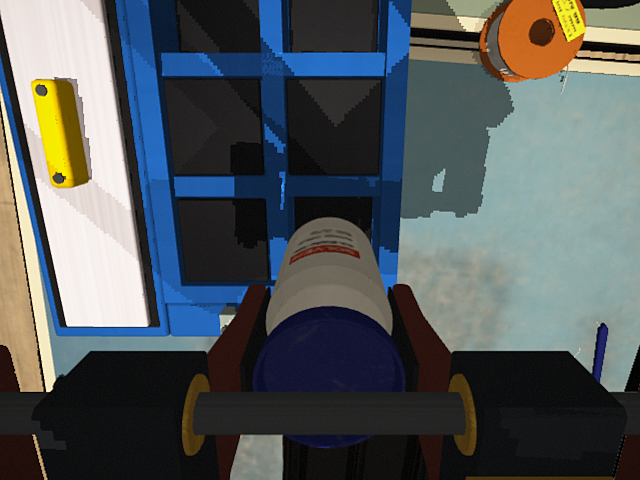

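Emit:
move_arm --targets '[[[0,-0.012,0.012,0,0],[0,0,0,0,0],[0,0,0,0,0]]]'

```text
clock: 28.97
ee_pos: [0.568, -0.406, 0.1622]
eef_rot: [2.139, 2.298, -0.0]
ft_force: [0.4, 0.3, -2.5]
opening: 0.0507
finger_force: 20.0
```

Run:
```python
from h import *
for i in range(3):
    s=arm.observe();print(inv(s['ee_pos']));arm.camera('top')
plan(B(37.5,-75,85),YAW)
```

```text
[ 38.63574269 -76.75349816 162.24352217]
[ 38.40303107 -76.56915165 162.06210047]
[ 38.21635354 -76.47992156 161.88130733]
at [ 0.5674 -0.4057  0.1618] toolz [ 0.    -0.001 -1.   ] ydeg 4.11 tw 0.0 (shift)/.25: [ 0.0059 -0.0024  0.307 ] n>= 1.8409007961184698
```

Emit:
move_arm --targets '[[[0,0.003,0,0.06,0],[0,0,0,0.07,0],[0,0,0,0.07,0],[0,0,0,0.06,0],[0,0,0,0.025,0],[0,0,0,0.012,0],[0,0,0,0,0]]]'

```text
clock: 29.7
ee_pos: [0.567, -0.4048, 0.0867]
eef_rot: [-2.14, -2.299, 0.0]
ft_force: [-0.8, 0.5, -1.4]
opening: 0.0509
finger_force: 20.0
```

Emit:
move_arm --targets '[[[0,0,0,0.006,0],[0,0,0,0.006,0],[0,0,0,0,0]]]'

```text
clock: 29.95
ee_pos: [0.5676, -0.4053, 0.0846]
eef_rot: [2.14, 2.299, -0.0]
ft_force: [-0.1, -0.4, -1.7]
opening: 0.0506
finger_force: 20.0
```

Emit:
move_arm --targets '[[[0,0,0,0.005,0],[0,0,0,0.003,0],[0,0,0,0,0]]]'

```text
clock: 30.2
ee_pos: [0.5677, -0.4054, 0.084]
eef_rot: [2.139, 2.298, -0.0]
ft_force: [-2.2, 1.7, 6.2]
opening: 0.0507
finger_force: 20.0
```

Emit:
move_arm --targets '[[[0.8,0,0,0,0],[0.8,0,0,0,0],[0.8,0,0,0,0],[0.8,0,0,-0.06,0],[0.8,0,0,-0.12,0],[0.8,0,0,-0.14,0],[0.8,0,0,-0.14,0],[1,0,0,-0.14,0],[1,0,0,-0.14,0],[1,0,0,-0.1,0],[1,0,0,0,0]]]'

```text
clock: 31.12
ee_pos: [0.5697, -0.407, 0.2993]
eef_rot: [2.133, 2.291, 0.0]
ft_force: [0.9, -1.2, 0.3]
opening: 0.0871
finger_force: 0.0
```

Run:
```python
from b import *
c,s=caps('top');caps('wrist');caps('scene')
plan([.4245,-.049,.29],YAW)
```

```text
top [361.6474 183.9149] 658 circ 0.6688 -0.1449 r 0.0465 z 0.1289686469507885 mean [ 0.6767 -0.1447  0.1259] box [157.8448 176.4604 100.    ]
top [323.3122 285.5397] 189 circ 0.4243 -0.0497 r 0.023 z 0.11426044314096277 mean [ 0.4296 -0.0539  0.1104] box [-79.2942 288.9434 100.    ]
wrist [326.4498 211.7209] 627 circ 0.5686 -0.4046 r 0.0175 z 0.12994214702072251 mean [ 0.5681 -0.4043  0.1292] box [ 39.3115 -75.4176 100.    ]
scene [381.     240.7403] 77 circ 0.6705 -0.1458 r 0.0272 z 0.12953906251748654 mean [ 0.665  -0.1439  0.1271] box [159.4889 175.4319 100.    ]
scene [286.461  245.8511] 141 circ 0.4252 -0.0523 r 0.0246 z 0.11690456696752985 mean [ 0.4223 -0.0486  0.1113] box [-78.5048 286.1972 100.    ]
scene [392.7358 325.4151] 53 circ 0.5673 -0.3994 r 0.0197 z 0.12988612474884664 mean [ 0.5682 -0.402   0.1283] box [ 38.3703 -70.0977 100.    ]
at [ 0.5669 -0.4047  0.2914] toolz [-0.  0. -1.] ydeg 4.1 tw -0.0 (shift)/.25: [ 1.4599 -0.4664  0.0063] n>= 9.188457140154922
```

Emit:
move_arm --targets '[[[1,0.1217,-0.0389,0,0],[1,0.1217,-0.0389,0,0],[1,0.1217,-0.0389,0,0],[1,0.1217,-0.0389,0,0],[1,0.1217,-0.0389,0,0],[1,0.1217,-0.0389,0,0],[1,0.1217,-0.0389,0,0],[1,0.1217,-0.0389,0,0],[1,0.1217,-0.0389,0,0],[1,0.1217,-0.0389,0,0],[1,0.1217,-0.0389,0,0],[1,0.1217,-0.0389,0,0],[1,0,0,0.12,0],[1,0,0,0.12,0],[1,0,0,0.12,0],[1,0,0,0,0],[1,0,0,0,0],[1,0,0,0,0]]]'

```text
clock: 32.77
ee_pos: [0.4248, -0.0492, 0.2022]
eef_rot: [-2.14, -2.299, 0.001]
ft_force: [0.4, -0.5, 0.8]
opening: 0.0877
finger_force: 0.0
```

Run:
```python
from b import *
caps('wrist')
plan([.4243,-.0492,.061],YAW)
```

```text
wrist [326.2437 242.7017] 4174 circ 0.4235 -0.0483 r 0.024 z 0.11603928143364411 mean [ 0.4235 -0.0493  0.1098] box [-79.9062 290.3949 100.    ]
wrist [608.5118 345.7706] 510 circ 0.6343 -0.115 r 0.0197 z 0.11005597834193312 mean [ 0.6331 -0.1143  0.107 ] box [125.5276 208.7419 100.    ]
at [ 0.4255 -0.0495  0.2029] toolz [ 0.001 -0.    -1.   ] ydeg 4.08 tw -0.0 (shift)/.25: [ 0.0017 -0.0053  0.5676] n>= 3.4031986929369102
```

Emit:
move_arm --targets '[[[1,0,-0.003,0.12,0],[1,0,0,0.12,0],[1,0,0,0.12,0],[1,0,0,0.12,0],[1,0,0,0.08,0],[1,0,0,0,0],[0,0,0,0,0],[0,0,0,0,0],[0,0,0,0,0],[0,0,0,0,0],[0,0,0,0,0],[0,0,0,0,0],[0,0,0,0,0],[0,0,0,0,0],[0,0,0,0,0]]]'

```text
clock: 34.07
ee_pos: [0.4242, -0.0493, 0.0626]
eef_rot: [2.14, 2.299, 0.0]
ft_force: [-2.0, -0.5, 7.6]
opening: 0.0507
finger_force: 20.0
```

Emit:
move_arm --targets '[[[0,0,0,-0.04,0],[0,0,0,-0.08,0],[0,0,0,-0.1,0],[0,0,0,-0.1,0],[0,0,0,-0.1,0],[0,0,0,-0.1,0],[0,0,0,0,0],[0,0,0,0,0]]]'

```text
clock: 34.73
ee_pos: [0.4247, -0.0494, 0.1928]
eef_rot: [2.139, 2.298, 0.002]
ft_force: [-0.2, -0.8, -2.0]
opening: 0.0507
finger_force: 19.9
```

Run:
```python
from h import *
s=arm.observe();print(s['ft_force'],s['opening'],s['finger_force'],inv(s['ee_pos']))
plan(B(37.5,75,190),YAW)
```

```text
[-0.19532858 -0.81851006 -2.00747318] 0.05069920487696215 19.926669895648956 [-78.77390946 289.21223024 192.79454854]
at [ 0.4247 -0.0494  0.1928] toolz [ 0.003 -0.001 -1.   ] ydeg 4.1 tw 0.0 (shift)/.25: [-0.8568  0.4651  0.0135] n>= 5.845335970204167
```

Emit:
move_arm --targets '[[[0,0,0.08,0,0],[0,0,0.1,0,0],[0,0,0.1,0,0],[0,0,0.1,0,0],[0,0,0.085,0,0],[0,-0.07,0,0,0],[0,-0.12,0,0,0],[0,-0.12,0,0,0],[0,-0.12,0,0,0],[0,-0.12,0,0,0],[0,-0.12,0,0,0],[0,-0.12,0,0,0],[0,-0.067,0,0,0],[0,0,0,0.06,0],[0,0,0,0.06,0],[0,0,0,0,0],[0,0,0,0,0],[0,0,0,0,0]]]'

```text
clock: 36.23
ee_pos: [0.555, -0.2539, 0.1616]
eef_rot: [-2.139, -2.299, 0.0]
ft_force: [-0.6, 0.1, -1.3]
opening: 0.0509
finger_force: 20.0
```

Run:
```python
from h import *
for i in range(3): arm.camera('top')
plan(B(37.5,75,85),YAW)
```

```text
at [ 0.5557 -0.2544  0.1628] toolz [ 0.001 -0.001 -1.   ] ydeg 4.13 tw 0.001 (shift)/.25: [-0.0011  0.0008  0.311 ] n>= 1.8646498705819177
```

Emit:
move_arm --targets '[[[0,0,0,0.06,0],[0,0,0,0.07,0],[0,0,0,0.07,0],[0,0,0,0.06,0],[0,0,0,0.025,0],[0,0,0,0.014,0],[0,0,0,0.006,0],[0,0,0,0.006,0],[0,0,0,0,0]]]'

```text
clock: 37.13
ee_pos: [0.5557, -0.2549, 0.0849]
eef_rot: [2.14, 2.299, 0.0]
ft_force: [-0.9, 1.0, -2.3]
opening: 0.0506
finger_force: 20.0
```

Emit:
move_arm --targets '[[[0,0,0,0.005,0],[0,0,0,0.003,0],[0,0,0,0,0]]]'

```text
clock: 37.38
ee_pos: [0.5559, -0.2549, 0.0845]
eef_rot: [2.139, 2.298, 0.001]
ft_force: [-2.6, 1.6, 10.5]
opening: 0.051
finger_force: 20.0
```

Emit:
move_arm --targets '[[[0.8,0,0,0,0],[0.8,0,0,0,0],[0.8,0,0,0,0],[0.8,0,0,-0.06,0],[0.8,0,0,-0.12,0],[0.8,0,0,-0.14,0],[0.8,0,0,-0.14,0],[0.35,0,0,-0.14,0],[0.35,0,0,-0.14,0],[0.35,0,0,-0.1,0],[0.35,0,0,0,0]]]'

```text
clock: 38.3
ee_pos: [0.5581, -0.2563, 0.2989]
eef_rot: [2.133, 2.292, 0.003]
ft_force: [0.5, -0.0, 0.6]
opening: 0.0469
finger_force: 0.0
```

Emit:
move_arm --targets '[[[0.35,0,0,0,-0.154],[0.35,0,0,0,-0.154],[0.35,0,0,0,-0.154],[0.35,0,0,0,-0.154],[0.35,0,0,0,-0.154],[0.35,0,0,0,-0.154],[0.35,0,0,0,-0.154],[0.35,0,0,0,-0.154],[0.35,0,0,0,-0.154],[0.35,0,0,0,-0.154],[0.35,0,0,0,-0.154],[0.35,0,0,0,-0.154],[0.35,0,0,0,-0.152],[0.35,0,0,0,0]]]'

```text
clock: 39.47
ee_pos: [0.5548, -0.2544, 0.2911]
eef_rot: [0.119, -3.138, -0.001]
ft_force: [0.8, -0.0, -0.6]
opening: 0.031
finger_force: 0.0
```

Run:
```python
from b import *
plan(B(-93.15,128.3,230),YAW+np.pi/2)
c,s=take('top');cv2.imwrite('pics/t10.png',cv2.resize(c['pixels'][200:340,300:520,::-1],None,fx=3,fy=3))
P=cloud(c)
H,S,V=cv2.split(cv2.cvtColor(c['pixels'],cv2.COLOR_RGB2HSV))
m=((H<6)|(H>174))&(S>150)&(P[...,2]>.13)&(P[...,2]<.2)&(P[...,0]>.35)&(P[...,0]<.5)
print([inv(P[m].mean(0)),m.sum()] if m.sum() else 'no tab')
caps('top',.12,.145);caps('scene',.12,.145)
```

```text
at [ 0.5548 -0.2544  0.2911] toolz [-0.001  0.001 -1.   ] ydeg 94.34 tw 0.005 (shift)/.25: [0.5175 0.2113 0.2452] n>= 3.659429626728556
no tab
top [362.0898 183.3715] 568 circ 0.6714 -0.1443 r 0.0465 z 0.13023078845422953 mean [ 0.6758 -0.1439  0.1268] box [160.4466 176.9128 100.    ]
top [408.2323 236.1419] 155 circ 0.5505 -0.2545 r 0.023 z 0.14068718665418467 mean [ 0.5483 -0.2549  0.1335] box [ 31.9639  75.6137 100.    ]
scene [388.6391 247.0237] 169 circ 0.6692 -0.1713 r 0.0373 z 0.13120162204350233 mean [ 0.6757 -0.1703  0.1271] box [156.3263 150.142  100.    ]
scene [362.228  280.7202] 193 circ 0.5548 -0.2557 r 0.026 z 0.14077282810381103 mean [ 0.5552 -0.2539  0.1347] box [ 36.2345  74.0706 100.    ]
scene [393.3022 325.2   ] 225 circ 0.5682 -0.4081 r 0.0251 z 0.1410903183429951 mean [ 0.5664 -0.4052  0.1346] box [ 38.6468 -78.9025 100.    ]
```

View pics/t10.png

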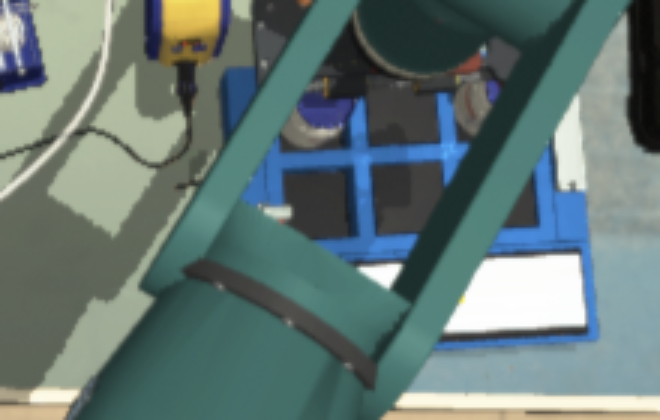

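Emit:
move_arm --targets '[[[0.35,0.1035,0.042,0,0.005],[0.35,0.1035,0.042,0,0],[0.35,0.1035,0.042,0,0],[0.35,0.1035,0.042,0,0],[0.35,0.1035,0.042,0,0],[0.35,0,0,0.12,0],[0.35,0,0,0.08,0],[0.35,0,0,0,0],[0.35,0,0,0,0],[0.35,0,0,0,0]]]'

```text
clock: 40.45
ee_pos: [0.4232, -0.2115, 0.2431]
eef_rot: [-0.105, 3.139, -0.001]
ft_force: [0.2, -0.3, 0.4]
opening: 0.0305
finger_force: 0.0
```

Run:
```python
from m import *
plan(B(-93.15,128.3,151.2),YAW+np.pi/2)
c,s=take('wrist');save(c,'w11');P=cloud(c,s);H,S,V=cv2.split(cv2.cvtColor(c['pixels'],cv2.COLOR_RGB2HSV))
q=np.array([[*inv(p)] for p in P.reshape(-1,3)]).reshape(P.shape)
m=((H<6)|(H>174))&(S>150)&(abs(q[...,0]+85)<40)&(abs(q[...,1]-128)<12)&(q[...,2]<185)&(q[...,2]>140)
if m.sum(): print(m.sum(),q[m].min(0),q[m].max(0),q[m].mean(0))
```

```text
at [ 0.4232 -0.2115  0.2431] toolz [ 0.001 -0.001 -1.   ] ydeg 93.82 tw -0.006 (shift)/.25: [0.0053 0.0029 0.3675] n>= 2.2034176088537305
888 [-88.7557 123.4492 163.0111] [-59.0108 133.2011 184.9669] [-76.8365 128.3901 181.0056]
```

View pics/w11.png

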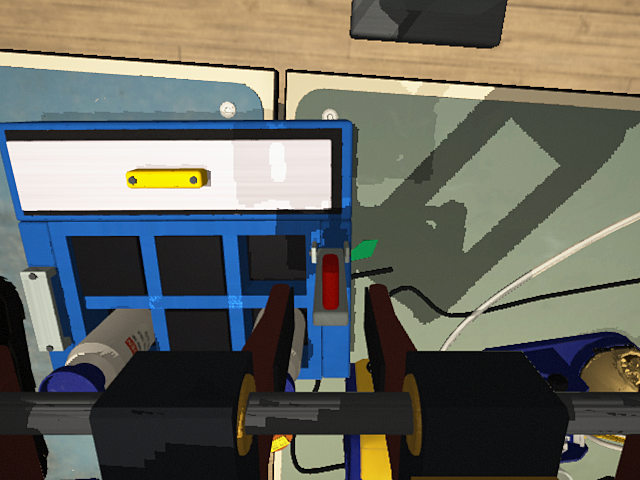

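Emit:
move_arm --targets '[[[0.35,-0.024,0.0015,0.05,-0.006],[0.35,-0.023,0.0015,0.1,0],[0.35,0,0,0.1,0],[0.35,0,0,0.08,0],[0.35,0,0,0.026,0],[0.35,0,0,0,0],[0,0,0,0,0],[0,0,0,0,0],[0,0,0,0,0],[0,0,0,0,0],[0,0,0,0,0]]]' --grip_force 12

```text
clock: 41.42
ee_pos: [0.435, -0.21, 0.1544]
eef_rot: [-0.113, 3.138, -0.002]
ft_force: [-1.6, -0.4, 7.0]
opening: 0.0099
finger_force: 12.0
```

Run:
```python
from h import *
s=arm.observe();p=inv(s['ee_pos']);print(p,s['opening'],s['ft_force'])
v=np.array([p[0]+56,p[2]+19-72.5])
th=-np.linspace(0,1.5,16)
q=np.array([[v[0]*np.cos(t)-v[1]*np.sin(t),v[0]*np.sin(t)+v[1]*np.cos(t)] for t in th]);print(q[-1],q[8])
print([[0,float(round(-a,4)),0,float(round(-b,4)),0] for a,b in np.diff(q,axis=0)/250])
```

```text
[-80.01431178 128.26271324 154.44961757] 0.009896134731955471 [-1.62690616 -0.44395701  7.02596837]
[98.99803221 31.09504907] [55.6858909  87.55908869]
[[0, -0.0408, 0, -0.0076, 0], [0, -0.0413, 0, -0.0035, 0], [0, -0.0415, 0, 0.0007, 0], [0, -0.0412, 0, 0.0048, 0], [0, -0.0405, 0, 0.0089, 0], [0, -0.0394, 0, 0.0129, 0], [0, -0.0379, 0, 0.0168, 0], [0, -0.0361, 0, 0.0205, 0], [0, -0.0339, 0, 0.024, 0], [0, -0.0313, 0, 0.0272, 0], [0, -0.0284, 0, 0.0302, 0], [0, -0.0253, 0, 0.0329, 0], [0, -0.0218, 0, 0.0353, 0], [0, -0.0182, 0, 0.0373, 0], [0, -0.0144, 0, 0.0389, 0]]
```

Emit:
move_arm --targets '[[[0,-0.041,0,-0.0075,0],[0,-0.041,0,-0.0035,0],[0,-0.0415,0,0.0005,0],[0,-0.041,0,0.005,0],[0,-0.0405,0,0.009,0],[0,-0.0395,0,0.013,0],[0,-0.038,0,0.017,0],[0,-0.036,0,0.0205,0],[0,-0.034,0,0.024,0],[0,-0.0315,0,0.027,0],[0,-0.0285,0,0.03,0],[0,-0.025,0,0.033,0],[0,-0.022,0,0.0355,0],[0,-0.018,0,0.0375,0],[0,0,0,0,0]]]'

```text
clock: 42.67
ee_pos: [0.5547, -0.2012, 0.0909]
eef_rot: [0.114, -3.139, 0.001]
ft_force: [-0.9, -5.2, -3.9]
opening: 0.01
finger_force: 12.0
```

Run:
```python
from h import *
s=arm.observe();p=inv(s['ee_pos']);print(p,s['opening'],s['ft_force'],s['moment'])
```

```text
[ 40.00122731 128.45149794  90.94511395] 0.009983048870752163 [-0.89314044 -5.20418864 -3.88160903] [-0.74722474 -0.20438619  0.03417643]
```

Emit:
move_arm --targets '[[[0,-0.01,0,0.03,0],[0,-0.005,0,0.012,0],[0,0,0,0,0],[0.35,0,0,0,0],[0.35,0,0,0,0],[0.35,0,0,0,0],[0.35,0,0,-0.06,0],[0.35,0,0,-0.1,0],[0.35,0,0,-0.08,0],[0,0,0,0,0],[0,0,0,0,0],[0,0,0,0,0],[0,0,0,0,0],[0,0,0,0,0]]]'

```text
clock: 43.83
ee_pos: [0.5561, -0.2, 0.1412]
eef_rot: [0.114, -3.137, -0.002]
ft_force: [0.2, 0.6, 1.0]
opening: 0.0018
finger_force: 0.0
```

Run:
```python
from h import *
plan(B(44,128,108.5),YAW+np.pi/2);s=arm.observe();print(s['opening'])
c,s=take('wrist');P=cloud(c,s);H,S,V=cv2.split(cv2.cvtColor(c['pixels'],cv2.COLOR_RGB2HSV))
q=np.array([inv(p) for p in P.reshape(-1,3)]).reshape(P.shape)
m=((H<6)|(H>174))&(S>150)&(abs(q[...,0]-44)<25)&(abs(q[...,1]-128)<12)&(q[...,2]<125)&(q[...,2]>70)
if m.sum(): print(m.sum(),q[m].min(0),q[m].max(0),q[m].mean(0))
```

```text
at [ 0.5561 -0.2     0.1412] toolz [-0.002  0.001 -1.   ] ydeg 94.14 tw 0.001 (shift)/.25: [-0.0102 -0.0063  0.1308] n>= 0.7872163467461193
0.0018200542007708886
780 [ 31.59696354 123.58637094  78.09949391] [ 51.81479434 133.3212398  110.44266792] [ 37.51671135 128.54962875 103.97351476]
```

Emit:
move_arm --targets '[[[0,-0.006,-0.004,0.06,0],[0,0,0,0.05,0],[0,0,0,0.012,0],[0,0,0,0.006,0],[0,0,0,0.005,0],[0,0,0,0.004,0],[0,0,0,0,0]]]'

```text
clock: 44.47
ee_pos: [0.5588, -0.2015, 0.1085]
eef_rot: [-0.114, 3.139, -0.001]
ft_force: [0.2, 1.3, 1.3]
opening: 0.0007
finger_force: 0.0
```

Emit:
move_arm --targets '[[[0,0,0,0.005,0],[0,0,0,0.005,0],[0,0,0,0,0]]]'

```text
clock: 44.72
ee_pos: [0.5592, -0.2017, 0.1076]
eef_rot: [-0.114, 3.138, -0.001]
ft_force: [-1.6, 1.7, 10.5]
opening: 0.0008
finger_force: 5.5
```

Emit:
move_arm --targets '[[[0,0,0,-0.06,0],[0,0,0,-0.12,0],[0,0,0,-0.14,0],[0,0,0,-0.14,0],[0,0,0,-0.14,0],[0,0,0,-0.14,0],[0,0,0.14,0,0],[0,0,0.14,0,0],[0,0,0.14,0,0],[0,0,0.14,0,0],[0,0,0.14,0,0],[0,0,0.14,0,0],[0,0,0.14,0,0],[0,0,0.14,0,0],[0,0,0,0,0],[0,0,0,0,0]]]'

```text
clock: 46.05
ee_pos: [0.5381, 0.0794, 0.291]
eef_rot: [-0.119, 3.139, -0.0]
ft_force: [0.6, -0.2, -0.1]
opening: 0.0009
finger_force: 0.0
```

Run:
```python
from b import *
c,s=caps('top',.12,.145);P=cloud(c);H,S,V=cv2.split(cv2.cvtColor(c['pixels'],cv2.COLOR_RGB2HSV))
a=c['pixels'][180:330,340:530];d=take('scene')[0]['pixels'][230:430,230:460]
cv2.imwrite('pics/f.png',np.vstack([cv2.resize(x,(600,300))[...,::-1] for x in (a,d)]))
ok=(abs(P[...,2]-.066)<.008)&(P[...,0]<.47)&(P[...,0]>.3)&(S<60)&(V>90)&(P[...,1]<-.17)&(P[...,1]>-.5)
w=P[ok];r=cv2.minAreaRect(w[:,:2].astype(np.float32));print('strip',r,inv([*r[0],np.median(w[:,2])]))
```

```text
top [362.     183.4067] 568 circ 0.6698 -0.1447 r 0.0469 z 0.13022397214028403 mean [ 0.6766 -0.1445  0.1267] box [158.8145 176.5812 100.    ]
top [471.9314 228.4281] 306 circ 0.5702 -0.4057 r 0.0252 z 0.14010498566320873 mean [ 0.5697 -0.4083  0.1342] box [ 40.861  -76.5861 100.    ]
top [408.5833 232.2533] 300 circ 0.5573 -0.2548 r 0.0239 z 0.13897552838958424 mean [ 0.5584 -0.2559  0.1339] box [ 38.7219  74.7994 100.    ]
strip ((0.4187595248222351, -0.33728620409965515), (0.10607799142599106, 0.28543519973754883), 0.9210299253463745) [-105.3348    2.4512   65.3882]
```

View pics/f.png

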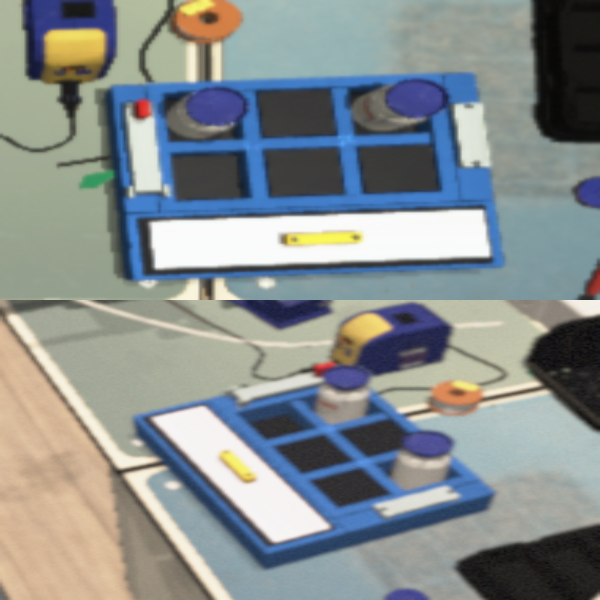

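```bash
python3 -c "
from plant import arm
print(arm.job_done())"
```

```text
the job is handed in; nothing more can be done
None
```

The job is handed in: both bottles on the bench stand upright in sunk pockets 3 and 5, the strip lies along the middle of the ledge, the clamp bar is down, and the reel and tape roll were not touched; the third free floor (pocket 2) is also pushed down but empty.

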